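# Stop the toothbrush holder rocking

### The job

On this vanity, one of the two white four-footed toothbrush holders stands askew on its wooden tray, with two feet up on the tray's raised brass middle rib, so that it rocks. Turn it on the spot, without picking it up off the tray, until it straddles the rib in the middle of the tray, square with the tray, all four feet down on the tray floor and steady, and let go of it. Leave the other holder as it is.

Things in the scene. Friction and masses are not known exactly. Their poses are not given: they have to be found in the camera images.
- askew_mid (a point): The rocking holder, white ceramic, 102 tall: square cup (44 wide, open top, flat sides from 22 to 102 above foot undersides, to grip) on a square plate (90 wide, 8 thick, parallel to the cup) on 4 ball feet (14 dia., at corners, 76 apart). About 0.4 kg. Starts turned about 45 deg to its tray, leaning 6 deg. Origin: on the cup's axis, 51 above foot undersides; x, y parallel to its sides, z up the cup. mm.
- tray_a_floor (a point): The brown wooden tray under the rocking holder, fixed: 160 mm square, rim 14 high over the counter, floor 6 thick, a brass rib 24 wide and 6 high over the floor right across its middle. Origin: centre of the tray at floor height (inside the rib); x along the rib, y across it, z up. With all feet on the floor the holder's centre is 51 mm above this point.
- steady_mid (a point): The other toothbrush holder, same shape and size, standing steady and square astride the rib of a second tray like the first, on the other side of the counter; to be left alone. Origin: on the cup's axis, 51 mm above foot undersides; x, y parallel to its sides, z up.
Things that resemble listed ones, but are neither listed nor needed, are in the scene too. Leave any pink look-alike of the part that bears askew_mid alone.

How it is judged:
At the end, for the whole second after the job is handed in: The holder that rocked is released and still, level within 2 degrees, all four feet on the tray floor (its centre 51 mm above it, within 2.5 mm), astride the rib, centre within 20 mm of the tray's centre, sides within 12 degrees of parallel to the tray's (any of the four ways round) (angle between askew_mid's own z axis and vertical below 0.035 rad and z of askew_mid in the frame of tray_a_floor between 0.0485 and 0.0535 m and horizontal distance between askew_mid and tray_a_floor below 0.02 m and (angle between the x axis of askew_mid and the x axis of tray_a_floor, either way round below 0.21 rad or angle between the x axis of askew_mid and the y axis of tray_a_floor, either way round below 0.21 rad) and linear speed of askew below 0.01 m/s and angular speed of askew below 0.1 rad/s); the robot touches nothing.
It fails at once if the rocking holder is picked up off its tray (its centre more than 85 mm above the tray floor, that is about 30 mm higher than at the start) (z of askew_mid in the frame of tray_a_floor above 0.085 m).
It fails at once if the other holder is disturbed (moved by more than 15 mm) (distance of steady_mid from where it was at the start of the episode above 0.015 m).
It also fails if it takes over 29 s, if anything falls off the work surface, if the arm or the gripper's body presses on something with over 40 N, if the wrist force passes 120 N, or if a joint passes its speed limit or range.

### The arm

A 6-joint arm with a two-finger parallel gripper is mounted at the origin on the work surface. World frame = base frame: x ahead of the robot, y to its left, z up, the work surface at z = 0. Lengths are in m, angles in rad, forces in N, time in s.
With the tool pointing down it reaches from about 0.35 to 0.875 m from the base axis. Payload 15.5 kg.
Tool frame: the origin (TCP) lies at the very end of the fingers, on their centre line; the grasp point (between the pads) lies 19 mm behind it; z points along the fingers, y is the direction in which the jaws open and shut (so a half turn about z gives the same grasp; the last joint's range is limited). The gripper opens to 85 mm and grips with 20 to 120 N. Pads are 22 mm wide; open, the fingers measure 114 mm over their backs; the gripper's body (76 mm by 85 mm) begins 54 mm behind the grasp point. The pads swing forward as they close: fully open they stand 13 mm farther back than shut.
Start: joints at [1.034, 0.494, 1.345, -0, 1.302, -0.096], TCP at [0.267, 0.565, 0.231] pointing down, gripper open.
Joint ranges: [-2.91, 2.91], [-0.82, 2.16], [0.22, 2.67], [-1.22, 4.37], [0.12, 2.79], [-3.08, 3.08]. Speed limits (rad/s): [1.89, 1.89, 2.57, 3.01, 3.01, 3.01].

### API

Orientations are given as a 3x3 rotation matrix whose columns are the frame's x, y, z axes.
In Python, from cell import get_state, cams, order gives the robot as it stands. The module is installed in compiled form; this text tells all that it offers.
- The arm moves only by the tool drive_tool, never from a script. Its argument "moves" is a list that holds one entry, the list of rows, each a list of 5 numbers: the finger opening in m, from 0 to 0.0854, then the shift along the tool's x, y, z in m, then the turn about the tool's z in rad. A call has 1 to 10 rows; each row is the pose to reach, as a shift and turn from the pose measured when the call began, along the tool's axes at that moment; what a row does not reach only later rows make up. A row lasts 1/8 s, in which the tool goes at most 62.5 mm and 10.7 degrees, less where a joint would pass 70% of its speed; a pose out of reach is approached as far as the arm can. A call with a gripper value outside its range is refused whole. The fingers move at their own pace and stop on an object; the grip force is fixed at half the most. Time passes only in rows, so rows that repeat a pose let the fingers close. It gives the time, the measured TCP pose, the force and the opening at its end, in the units of the state.
- get_state(): the state, without advancing time (a new reading comes with each control period).
- cams.snapshot(name): name is "side" or "top" or "wrist"; returns the picture (480x640x3 uint8, blue, green, red); there is no depth.
- cams.get_calibration(name): a dict with "intrinsics" (3x3 intrinsics, pixels), "camera_from_world" (4x4, takes a point from world to camera coordinates); the wrist camera has in their place "hand_eye" (4x4, takes a point from camera to tool coordinates, whose origin is the TCP and whose axes are the flange's). Camera axes: x right, y up, looking along -z (the intrinsics and any distortion apply to the point x, -y, -z); pixel columns grow to the right and rows downward; lengths in m; the calibration is good to about 2 mm. A picture is of the moment at which its call begins: read the wrist's pose just before it. get_calibration takes no time and is no camera call.
- order.hand_in(): hands the job in, once; it reports no verdict.
The state is a dict: "time_s": time; "qpos": joint angles; "joint_velocities": joint speeds; "effort": joint torques, N m; "position": TCP position; "ee_rot": TCP orientation; "wrist_force": force on the tool from outside, world axes, zero at the start; "ft_torque": the same for the moment, N m; "finger_gap": finger opening in m.
Only numpy, scipy, OpenCV 4.12 (cv2) and the standard library are available. Lean on these libraries where they do the work, as an engineer would, in place of code of your own. Each camera call takes 0.05 s, during which the arm holds its last target.

## Working session

There is one attempt and no reset: what is moved stays moved. The work goes in short steps, Python scripts to look and compute and a tool call to move; the robot and the scene stay as the last step left them, time stands still between calls to the robot, and variables do not carry over. Pictures are saved under pics/ and viewed, and the job is handed in when it is done.

Besides the shell and the picture viewer there is one more tool, called after "Request:" as name([rows], argument=value, ...), one row to a line, values as JSON. drive_tool: Moves the arm, as the interface text tells. Its arguments: {"type":"object","properties":{"moves":{"type":"array"}},"required":["moves"]}

```bash
mkdir -p pics
python3 - <<'E'
from cell import get_state,cams
import cv2,numpy as np
np.set_printoptions(precision=4,suppress=True)
s=get_state();print(s)
for n in("side","top","wrist"):
    cv2.imwrite(f"pics/{n}0.png",cams.snapshot(n)); print(n,cams.get_calibration(n))
E
```

```text
{'time_s': 0.0, 'qpos': array([ 1.0345,  0.4942,  1.3461,  0.    ,  1.3025, -0.0955]), 'joint_velocities': array([-0.0004, -0.0003, -0.0004, -0.0003, -0.0013, -0.0006]), 'effort': array([  0.0011, -88.2176, -38.3873,   0.0001,   0.0103,   0.0001]), 'position': array([0.2665, 0.5649, 0.2307]), 'ee_rot': array([[-0.9044,  0.4266, -0.0007],
       [ 0.4266,  0.9044, -0.0011],
       [ 0.0001, -0.0012, -1.    ]]), 'wrist_force': array([ 0.9069, -0.006 ,  0.3251]), 'ft_torque': array([ 0.0143,  0.0083, -0.0192]), 'finger_gap': 0.08536310190060731}
side {'intrinsics': array([[501.9263,   0.    , 318.0349],
       [  0.    , 501.9263, 234.3707],
       [  0.    ,   0.    ,   1.    ]]), 'camera_from_world': array([[-0.9967, -0.0809,  0.0087,  0.4703],
       [ 0.0604, -0.6635,  0.7457, -0.1273],
       [-0.0546,  0.7438,  0.6662, -0.8051],
       [ 0.    ,  0.    ,  0.    ,  1.    ]])}
top {'intrinsics': array([[545.7438,   0.    , 316.384 ],
       [  0.    , 545.7438, 244.3547],
       [  0.    ,   0.    ,   1.    ]]), 'camera_from_world': array([[ 0.0113, -0.9999,  0.0052, -0.0959],
       [ 0.989 ,  0.0119,  0.1472, -0.5009],
       [-0.1473,  0.0034,  0.9891, -1.1559],
       [ 0.    ,  0.    ,  0.    ,  1.    ]])}
wrist {'intrinsics': array([[393.6853,   0.    , 320.3199],
       [  0.    , 393.6853, 235.2421],
       [  0.    ,   0.    ,   1.    ]]), 'hand_eye': array([[-0.0006,  0.9468,  0.3218,  0.0824],
       [ 1.    ,  0.0006,  0.    , -0.0001],
       [-0.0002,  0.3218, -0.9468, -0.1423],
       [ 0.    ,  0.    ,  0.    ,  1.    ]])}
```

View pics/side0.png

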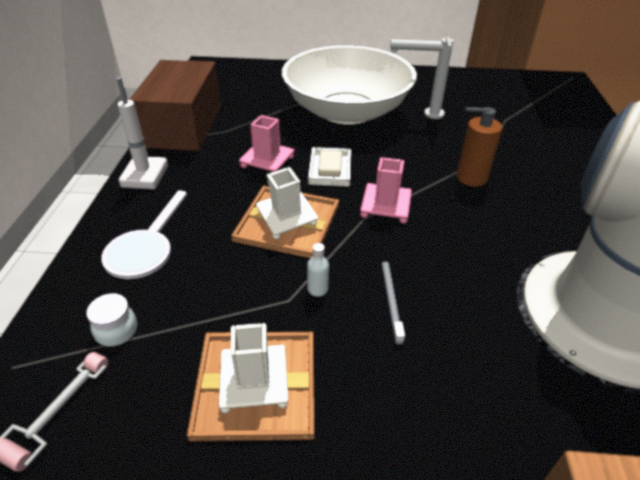

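View pics/top0.png

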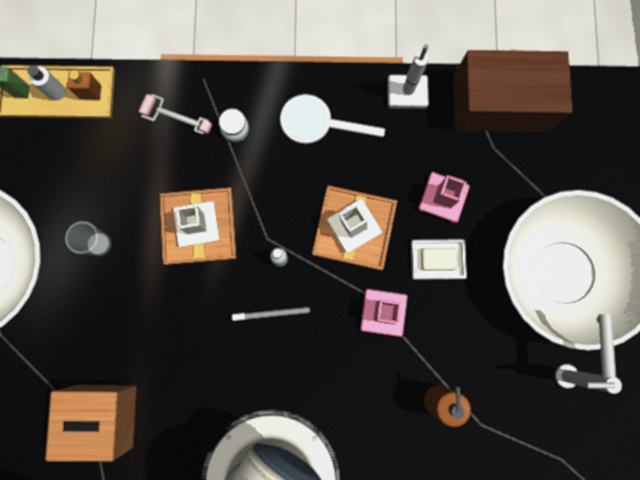

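View pics/wrist0.png

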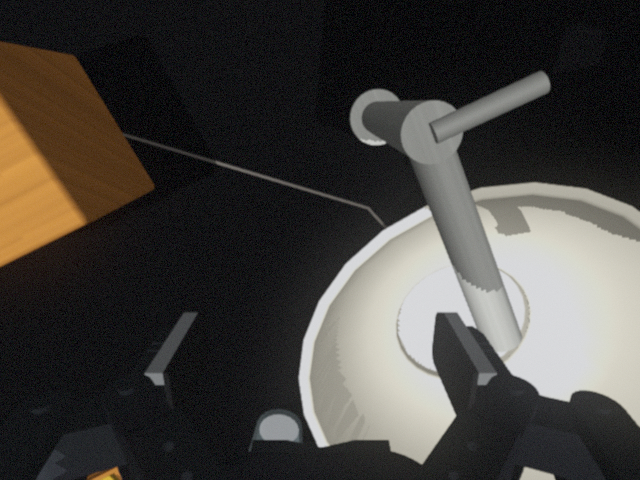

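Candidates for the askew holder, by pixel in the top view: white (354,222), white (193,222), pink (452,190) and pink (388,312). The white one at (354,222), seen at (285,200) in the side view, stands turned on its tray and the one at (193,222) stands square. I'll check that choice in enlarged crops.

Run:
```python
import cv2
a=cv2.imread("pics/top0.png")[175:280,300:410];cv2.imwrite("pics/topc.png",cv2.resize(a,None,fx=5.5,fy=5.5,interpolation=cv2.INTER_CUBIC))
a=cv2.imread("pics/side0.png")[160:265,225:350];cv2.imwrite("pics/sidec.png",cv2.resize(a,None,fx=5.5,fy=5.5,interpolation=cv2.INTER_CUBIC))
```

```text
(no output)
```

View pics/topc.png

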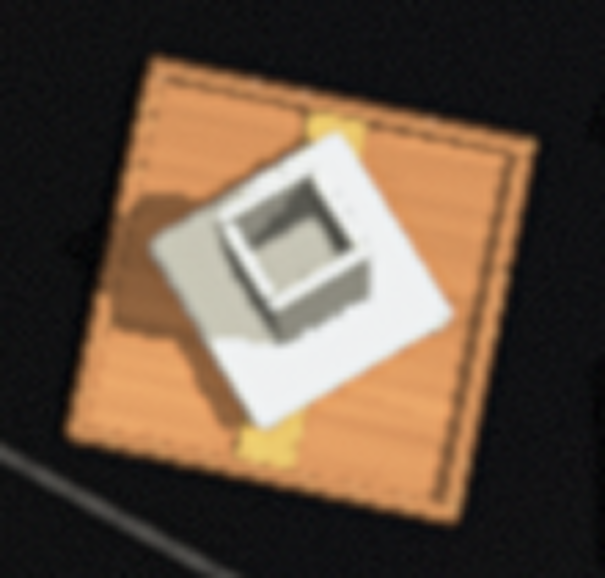

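View pics/sidec.png

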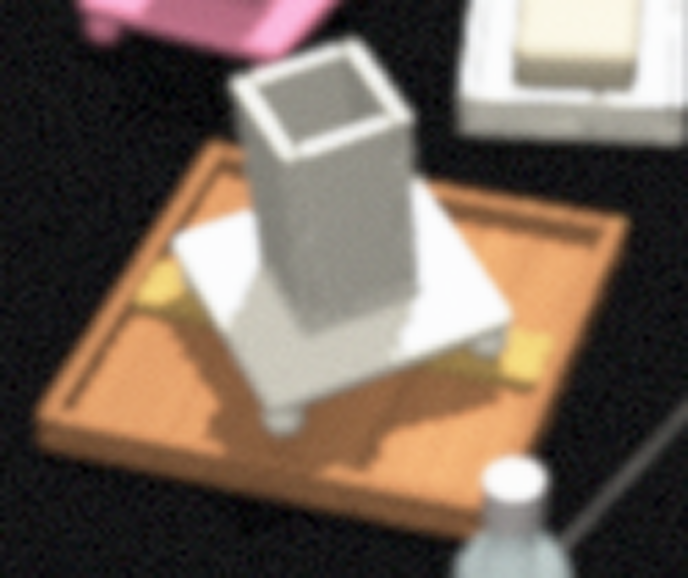

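The close crops confirm it. The white holder is turned about 45° on its tray, with the cup-top outer corners at crop (222,215), (318,170), (370,255), (275,310). I'll triangulate these corners next.

```bash
cat > h.py <<'E'
import numpy as np,cv2
from cell import get_state,cams
np.set_printoptions(precision=4,suppress=True)
F=np.diag([1,-1,-1.])
def P(n):
    c=cams.get_calibration(n);return c["intrinsics"]@F@c["camera_from_world"][:3]
def tri(a,b):
    X=cv2.triangulatePoints(P("top"),P("side"),np.array(a,float).reshape(2,1),np.array(b,float).reshape(2,1));return (X[:3]/X[3]).ravel()
def proj(n,X):
    x=P(n)@np.append(X,1);return x[:2]/x[2]
E
python3 - <<'E'
from h import *
t=lambda p:(np.array(p)+.5)/5.5-.5+[300,175]
s=lambda p:(np.array(p)+.5)/5.5-.5+[225,160]
def go(L,nm):
    R=[]
    for a,b in L:
        X=tri(t(a),s(b)); R.append(X); print(nm,X,"err",proj("top",X)-t(a),proj("side",X)-s(b))
    return R
c=go([((222,215),(290,160)),((318,170),(232,82)),((370,255),(357,38)),((275,310),(412,112))],"cup")
p=go([((342,130),(172,240)),((265,430),(512,318)),((152,243),(280,408))],"plate")
r=go([((538,140),(215,142)),((152,58),(38,412)),((460,522),(628,215))],"tray")
print("cup top centre",np.mean(c,0)); print("plate centre",(p[0]+p[1])/2); print("tray c",(r[1]+r[2])/2)
d=lambda a,b:np.degrees(np.arctan2(*(b-a)[[1,0]]))
print("cup dirs",[d(c[i],c[(i+1)%4]) for i in range(4)],[np.linalg.norm(c[i]-c[(i+1)%4]) for i in range(4)])
print("plate",d(p[0],p[1]),d(p[2],p[0]),d(p[2],p[1]))
print("tray",d(r[1],r[0]),d(r[0],r[2]))
E
```

```text
cup [ 0.5554 -0.1379  0.1089] err [0.0036 0.388 ] [-0.539  -0.1081]
cup [ 0.5757 -0.1738  0.1114] err [-0.0334 -1.0831] [1.4565 0.2841]
cup [ 0.5398 -0.1927  0.1185] err [-0.     -0.0288] [0.0382 0.0075]
cup [ 0.5185 -0.1575  0.1157] err [-0.0037  0.2076] [-0.2834 -0.0555]
plate [ 0.6072 -0.1899  0.0324] err [0.0079 0.2275] [-0.3058 -0.062 ]
plate [ 0.4853 -0.1591  0.0318] err [ 0.0073 -0.1437] [0.198  0.0375]
plate [ 0.5599 -0.1136  0.0262] err [-0.0008  0.7013] [-1.0035 -0.2016]
tray [ 0.6075 -0.2719  0.0148] err [0.0153 0.5395] [-0.6846 -0.1395]
tray [ 0.6397 -0.1131  0.0181] err [0.0168 0.2896] [-0.4142 -0.0855]
tray [ 0.4504 -0.2385  0.017 ] err [-0.0086  0.1149] [-0.1492 -0.028 ]
cup top centre [ 0.5473 -0.1655  0.1136]
plate centre [ 0.5463 -0.1745  0.0321]
tray c [ 0.5451 -0.1758  0.0176]
cup dirs [np.float64(-60.468383212103774), np.float64(-152.2804079030306), np.float64(121.10159322282266), np.float64(27.990381111465588)] [np.float64(0.04132356923707501), np.float64(0.04125247588957317), np.float64(0.04120085723832614), np.float64(0.04229718691192512)]
plate 165.82796774142872 -58.200246610261445 -148.5659510634071
tray -101.49305104917438 167.98648365432737
```

Request:
drive_tool([
  [[0.085,-0.566,-0.543,0,0.6],[0.085,-0.566,-0.543,0,0.6],[0.085,-0.566,-0.543,0,0.6],[0.085,-0.566,-0.543,0,0.6],[0.085,-0.566,-0.543,0,0.6],[0.085,-0.566,-0.543,0,0.6],[0.085,-0.566,-0.543,0,0.6],[0.085,-0.566,-0.543,0,0.6],[0.085,-0.566,-0.543,0,0.6],[0.085,-0.566,-0.543,0,0.6]],
])

```text
time_s: 1.4
position: [0.4902, -0.0207, 0.2313]
ee_rot: [[-0.505, 0.863, -0.0], [0.863, 0.505, -0.001], [-0.001, -0.001, -1.0]]
wrist_force: [1.2, 0.2, 0.3]
finger_gap: 0.0851
```

Request:
drive_tool([
  [[0.085,-0.156,-0.025,0,0],[0.085,-0.156,-0.025,0,0],[0.085,-0.156,-0.025,0,0],[0.085,-0.156,-0.025,0,0]],
])

```text
time_s: 1.9
position: [0.5479, -0.1702, 0.2309]
ee_rot: [[-0.503, 0.864, -0.0], [0.864, 0.503, -0.001], [-0.001, -0.001, -1.0]]
wrist_force: [0.7, 0.4, 0.1]
finger_gap: 0.0852
```

Run:
```python
from h import *
s=get_state();print(s["position"],s["qpos"])
cv2.imwrite("pics/w1.png",cams.snapshot("wrist"))
c=cams.get_calibration("wrist");T=np.eye(4);T[:3,:3]=s["ee_rot"];T[:3,3]=s["position"]
M=np.linalg.inv(T@c["hand_eye"])[:3]
for X in ([.5554,-.1379,.1089],[.5757,-.1738,.1114],[.5398,-.1927,.1185],[.5185,-.1575,.1157],[.547,-.168,.095]):
    x=c["intrinsics"]@F@M@np.append(X,1);print(x[:2]/x[2])
```

```text
[ 0.5479 -0.1702  0.2309] [-0.4046  0.4217  1.4753 -0.001   1.2445 -0.9314]
[353.404  191.3979]
[351.423  249.1556]
[293.7097 250.4961]
[291.5419 191.2488]
[320.6224 216.4567]
```

View pics/w1.png

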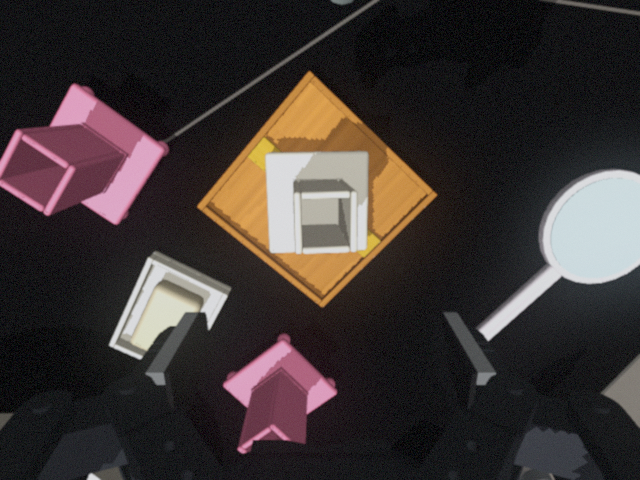

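The wrist view agrees with the triangulated cup: its rim lies at about (293..357, 180..253), square to the image and between the jaws, so the jaw angle is right. I'll descend and then close.

Request:
drive_tool([
  [[0.085,0.003,0,0.05,0],[0.085,0.003,0,0.1,0],[0.085,0.003,0,0.14,0],[0.085,0.003,0,0.156,0],[0.085,0.003,0,0.156,0]],
])

```text
time_s: 2.58
position: [0.5453, -0.1653, 0.0749]
ee_rot: [[-0.504, 0.863, -0.002], [0.863, 0.504, 0.0], [0.001, -0.002, -1.0]]
wrist_force: [-0.2, -0.4, -0.2]
finger_gap: 0.0852
```

Run:
```python
from h import *
cv2.imwrite("pics/s2.png",cv2.resize(cams.snapshot("side")[100:280,180:400],None,fx=3,fy=3))
```

```text
(no output)
```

View pics/s2.png

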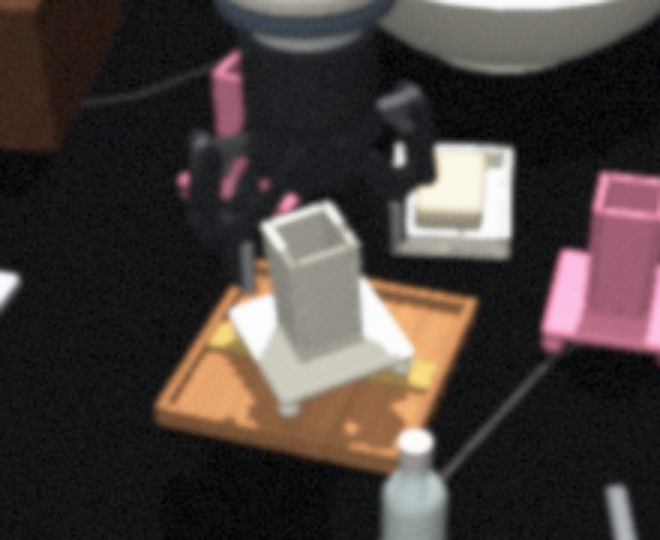

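Run:
```python
from h import *
s=get_state();p=s["position"];R=s["ee_rot"]
f=lambda X:(proj("side",X)-[180,100])*3
for k in(-.0427,.0427): print(f(p+R[:,1]*k), f(p+R[:,1]*k-R[:,2]*.013),f(p+R[:,1]*k-R[:,2]*.055))
print(f([.5473,-.1655,.1136]),f([.5463,-.1745,.032]))
```

```text
[379.2781 265.4064] [379.1235 248.1186] [378.6033 189.9521]
[248.4866 301.8211] [247.0465 284.3433] [242.195  225.4614]
[310.341  231.9799] [318.6733 330.7326]
```

Request:
drive_tool([
  [[0.085,-0.004,0,0,0],[0.06,-0.004,0,0,0],[0.05,-0.004,0,0,0],[0.03,-0.004,0,0,0],[0.03,-0.004,0,0,0],[0.03,-0.004,0,0,0],[0.03,-0.004,0,0,0]],
])

```text
time_s: 3.5
position: [0.5482, -0.1698, 0.0766]
ee_rot: [[-0.505, 0.863, 0.0], [0.863, 0.505, -0.002], [-0.002, -0.001, -1.0]]
wrist_force: [-2.5, -3.7, 10.3]
finger_gap: 0.0439
```

Run:
```python
from h import *
cv2.imwrite("pics/s3.png",cv2.resize(cams.snapshot("side")[100:280,180:400],None,fx=3,fy=3))
print(get_state()["ft_torque"])
```

```text
[-0.8212  0.9252  0.2756]
```

View pics/s3.png

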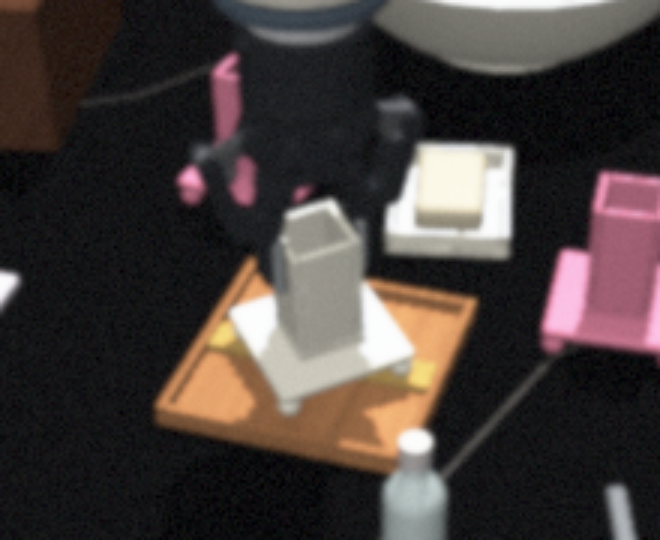

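Gripped, with a gap of 44 mm. Now I'll turn by 42° (+0.73 rad), eased up 1–2 mm to relieve the contact force.

Request:
drive_tool([
  [[0.03,0,0,-0.002,0.1],[0.03,0,0,-0.002,0.22],[0.03,0,0,-0.002,0.34],[0.03,0,0,-0.002,0.46],[0.03,0,0,-0.002,0.58],[0.03,0,0,-0.002,0.7],[0.03,0,0,-0.002,0.735],[0.03,0,0,-0.002,0.735],[0.03,0,0,-0.002,0.735]],
])

```text
time_s: 4.68
position: [0.5482, -0.1698, 0.0786]
ee_rot: [[0.203, 0.979, 0.0], [0.979, -0.203, -0.002], [-0.002, 0.001, -1.0]]
wrist_force: [-0.2, 0.1, -5.2]
finger_gap: 0.0436
```

Run:
```python
from h import *
cv2.imwrite("pics/s4.png",cv2.resize(cams.snapshot("side")[100:280,180:400],None,fx=3,fy=3))
print(get_state()["wrist_force"],get_state()["ft_torque"])
```

```text
[-0.0267  0.5893 -4.631 ] [-0.0308 -0.017   0.0025]
```

View pics/s4.png

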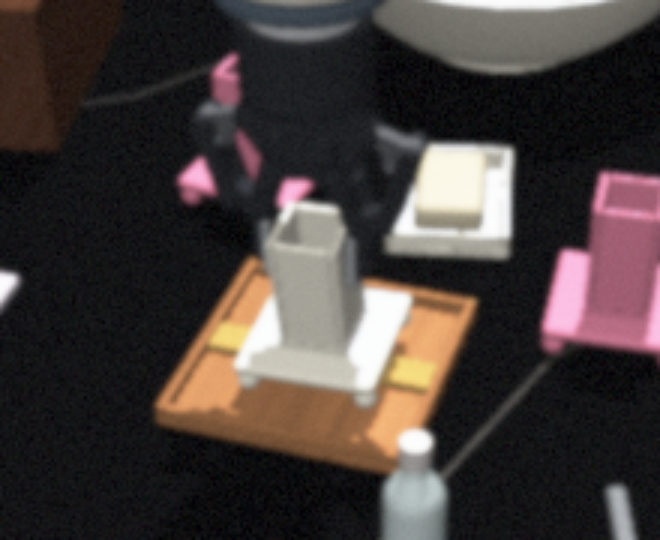

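It is turned and square, and now hangs from the fingers (−4.6 N). I'll lower it onto the floor until contact shows.

Request:
drive_tool([
  [[0.03,0,0,0.002,0],[0.03,0,0,0.004,0],[0.03,0,0,0.004,0],[0.03,0,0,0.004,0]],
])

```text
time_s: 5.22
position: [0.5482, -0.1698, 0.0746]
ee_rot: [[0.203, 0.979, 0.0], [0.979, -0.203, -0.002], [-0.002, 0.001, -1.0]]
wrist_force: [-1.3, -0.5, 0.9]
finger_gap: 0.0438
```

Request:
drive_tool([
  [[0.03,0,0,0.001,0],[0.03,0,0,0.002,0],[0.03,0,0,0.002,0]],
])

```text
time_s: 5.6
position: [0.5491, -0.1704, 0.0733]
ee_rot: [[0.203, 0.979, 0.002], [0.979, -0.203, -0.003], [-0.002, 0.003, -1.0]]
wrist_force: [-0.5, -2.4, 7.3]
finger_gap: 0.0434
```

Run:
```python
from h import *
cv2.imwrite("pics/s5.png",cv2.resize(cams.snapshot("side")[150:270,220:350],None,fx=5,fy=5,interpolation=cv2.INTER_CUBIC))
```

```text
(no output)
```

View pics/s5.png

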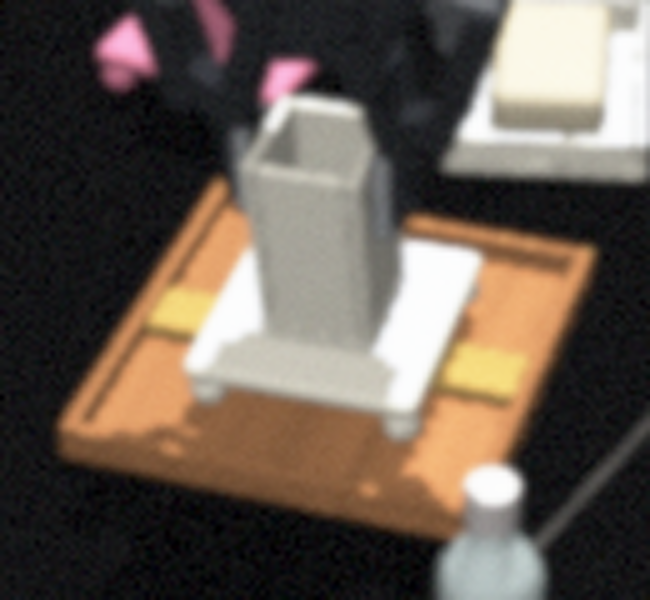

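It is square and nearly flat, with 12 N of contact. I'll release it gently.

Request:
drive_tool([
  [[0.046,0,0,0,0],[0.05,0,0,0,0],[0.055,0,0,0,0],[0.07,0,0,0,0],[0.085,0,0,0,0],[0.085,0,0,0,0],[0.085,0,0,0,0]],
])

```text
time_s: 6.52
position: [0.5491, -0.1704, 0.0733]
ee_rot: [[0.203, 0.979, 0.002], [0.979, -0.203, -0.003], [-0.002, 0.003, -1.0]]
wrist_force: [-0.0, -0.5, 0.2]
finger_gap: 0.0852
```

Request:
drive_tool([
  [[0.085,0,0,-0.03,0],[0.085,0,0,-0.08,0],[0.085,0,0,-0.14,0],[0.085,0,0,-0.16,0],[0.085,0,0,-0.16,0]],
])

```text
time_s: 7.15
position: [0.5494, -0.1702, 0.2349]
ee_rot: [[0.203, 0.979, 0.005], [0.979, -0.203, -0.004], [-0.003, 0.006, -1.0]]
wrist_force: [-0.3, -0.3, -1.1]
finger_gap: 0.0848
```

Run:
```python
from h import *
a=cams.snapshot("side");b=cams.snapshot("top");c=cams.snapshot("wrist");s=get_state();print(s["position"],s["finger_gap"])
for n,i in zip(("s","t","w"),(a,b,c)): cv2.imwrite(f"pics/{n}6.png",i)
cv2.imwrite("pics/s6c.png",cv2.resize(a[160:265,225:350],None,fx=5.5,fy=5.5,interpolation=cv2.INTER_CUBIC))
T=np.eye(4);T[:3,:3]=s["ee_rot"];T[:3,3]=s["position"];np.save("T6.npy",T)
```

```text
[ 0.5481 -0.1697  0.2321] 0.08478444073538237
```

View pics/s6c.png

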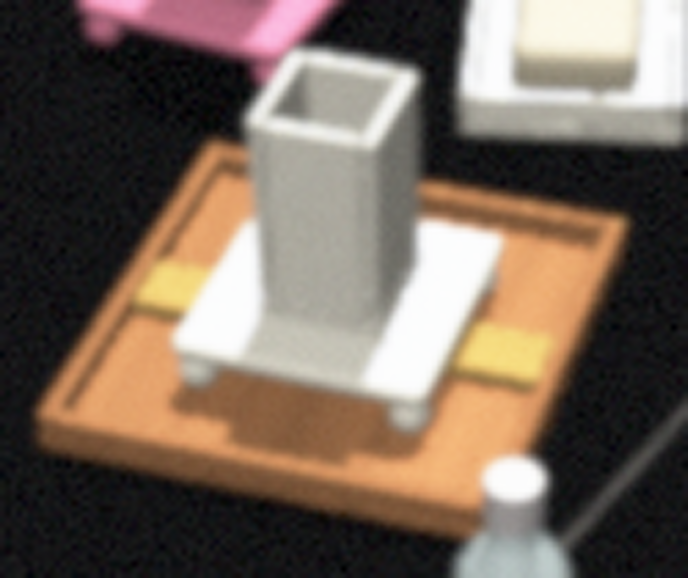

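View pics/w6.png

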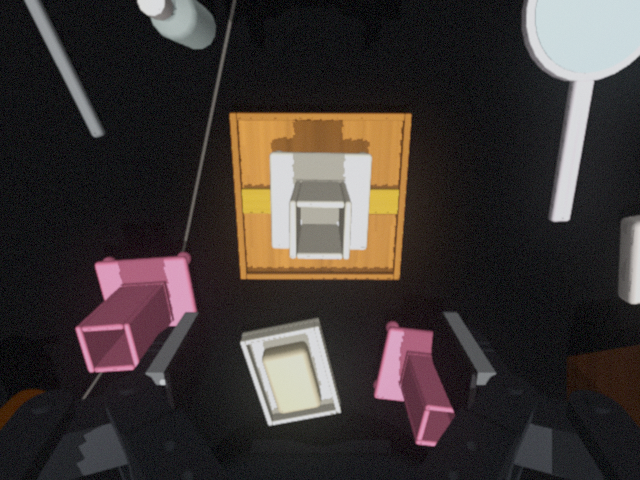

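The side and wrist views show the holder square astride the rib and apparently flat. I'll check height, level and centring numerically with side and wrist points.

Run:
```python
from h import *
c=cams.get_calibration("wrist");T=np.load("T6.npy");Pw=c["intrinsics"]@F@np.linalg.inv(T@c["hand_eye"])[:3]
s=lambda p:(np.array(p)+.5)/5.5-.5+[225,160]
def tr(w,q,n):
    X=cv2.triangulatePoints(Pw,P("side"),np.array(w,float).reshape(2,1),s(q).reshape(2,1));X=(X[:3]/X[3]).ravel()
    e=proj("side",X)-s(q);print(n,X,e);return X
# tray corners (wrist): TL(230,113) TR(411,113) BR(401,279) BL(239,279). wrist left=-x side -> side right
a=tr((411,114),(38,412),"tray");b=tr((239,279),(628,215),"tray");d=tr((401,279),(215,142),"tray")
p1=tr((370,154),(175,342),"plate");p2=tr((271,154),(430,398),"plate");p3=tr((272,249),(503,235),"plate")
q=[tr(*x,"cup") for x in (((350,206),(246,122)),((291,206),(380,145)),((290,258),(420,75)),((350,258),(300,48)))]
print("tray c",(a+b)/2,"plate c",(p1+p3)/2,"cup c",np.mean(q,0))
an=lambda u,v:np.degrees(np.arctan2(*(v-u)[[1,0]]))
print(an(d,b),an(p1,p2),an(q[0],q[1]),an(q[3],q[2]))
# model overlay
ctr=(a+b)/2;yaw=np.radians(-11.8);ax=np.array([np.cos(yaw),np.sin(yaw),0]);ay=np.array([-ax[1],ax[0],0])
o=(p1+p3)/2
im=cv2.imread("pics/s6.png")[160:265,225:350];im=cv2.resize(im,None,fx=5.5,fy=5.5,interpolation=cv2.INTER_CUBIC)
for h,z in((.045,.028),(.022,.108),(.08,.014)):
    oo=ctr if h==.08 else o
    pts=[((proj("side",np.r_[oo[:2],z]+i*h*ax+j*h*ay)-[225,160]+.5)*5.5-.5) for i,j in((1,1),(1,-1),(-1,-1),(-1,1))]
    cv2.polylines(im,[np.int32(pts)],True,(0,0,255),1)
cv2.imwrite("pics/ov.png",im)
```

```text
tray [ 0.6401 -0.1155  0.0158] [-0.2041 -0.0257]
tray [ 0.4508 -0.2373  0.0173] [-0.3908  0.2109]
tray [ 0.6077 -0.2715  0.0146] [-0.8367  0.0358]
plate [ 0.5979 -0.1404  0.0284] [-0.3462  0.0014]
plate [ 0.5115 -0.1239  0.0243] [-0.9199  0.2212]
plate [ 0.4934 -0.2091  0.0274] [-0.2334  0.0905]
cup [ 0.572  -0.1615  0.1052] [ 0.1114 -0.0125]
cup [ 0.5292 -0.154   0.1042] [-0.6168  0.1625]
cup [ 0.5201 -0.1919  0.1055] [-0.4389  0.1543]
cup [ 0.5618 -0.2002  0.1078] [-0.9684  0.1665]
tray c [ 0.5455 -0.1764  0.0166] plate c [ 0.5456 -0.1748  0.0279] cup c [ 0.5458 -0.1769  0.1057]
167.7178046330039 169.20366005804178 169.95964389287897 168.6881768542989
```

View pics/ov.png

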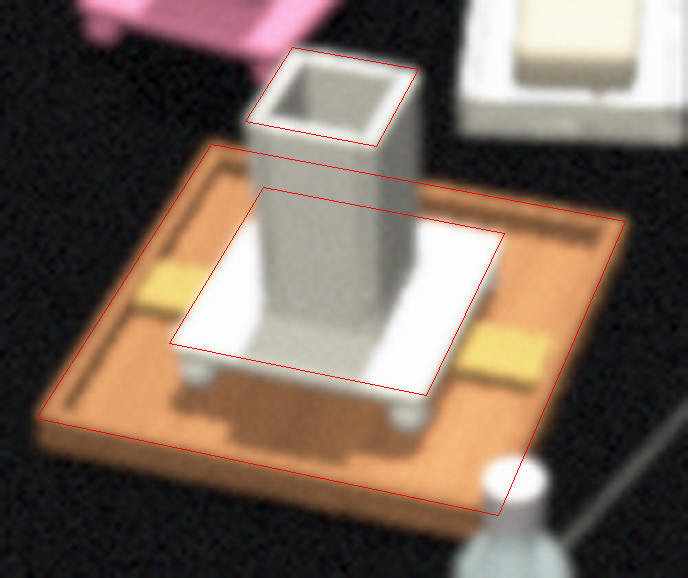

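View pics/t6.png

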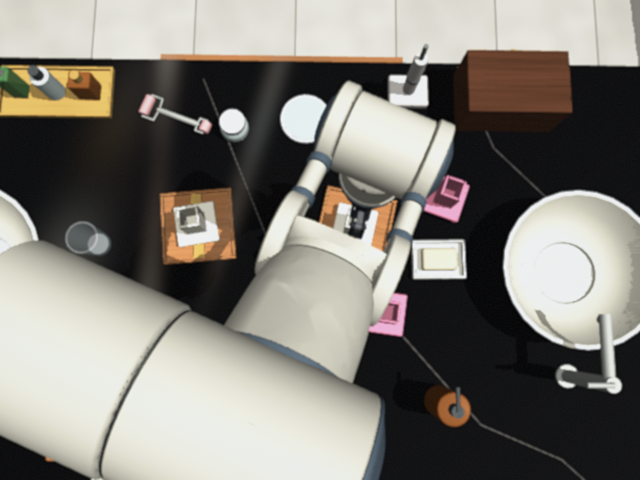

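The level-model overlay matches the rim, plate and tray outlines. The other holder is unmoved at (193,222). Handing in.

```bash
python3 -c "
from cell import order
print(order.hand_in())"
```

```text
the job is handed in; nothing more can be done
None
```

I gripped the rocking holder by its cup and turned it about 42° over its tray. I then lowered it until the feet touched the floor, released it and raised the gripper clear. During the turn it hung about 2 mm clear of the tray, because I had raised the gripper slightly to ease the contact force. That is far below the 30 mm lifting limit.

- **Position and angle:** Triangulating from the side and wrist cameras put the holder's centre about 2 mm from the tray's centre. Its sides are 1–2° from parallel to the tray's.
- **Height and level:** The cup rim came out at about 0.106 m, against 0.108 m expected, and the plate top at 0.028 m, as expected. The 2 mm on the rim is about the calibration accuracy. A model drawn level with all feet on the floor matched the side picture closely. From the triangulated plate and rim centres the tilt is about 1.5°, which is within measurement error but close to the 2° limit.
- **Other holder and tool:** In the top view the other holder showed no visible shift from where it started. The tool was about 0.23 m up and touching nothing.

I handed in at about 7.3 s. No check failed, though I compared no two pictures over time to confirm that the holder was still.

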